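Stopper the glue flask and set the warmer

ROBOT

A 7-joint arm with a two-finger parallel gripper is mounted at the origin on the work surface. World frame = base frame: x ahead of the robot, y to its left, z up, the work surface at z = 0. Lengths are in mm, angles in rad, forces in N, time in s.
With the tool pointing down it reaches from about 425 to 1025 mm from the base axis. Payload 3.6 kg.
Tool frame: the origin (TCP) lies between the finger pads; the fingertips stand 25 mm ahead of it and the grasp point (between the pads) lies 6 mm ahead of it; z points along the fingers, y is the line along which they close (so a half turn about z gives the same grasp; the last joint's range is limited). The gripper opens to 85 mm and grips with 20 to 120 N. Pads are 22 mm wide; open, the fingers measure 114 mm over their backs; the gripper's body (76 mm by 85 mm) begins 54 mm behind the grasp point. The pads swing forward as they close: fully open they stand 13 mm farther back than shut.
Start: joints at [1.117, 0.591, 0.048, 1.609, -0.033, 0.943, -0.034], TCP at [255.265, -678.579, 223.902] pointing down, gripper open.
Joint ranges: [-2.69, 2.69], [-0.47, 2.24], [-1.27, 1.36], [0.19, 2.51], [-1.53, 4.68], [0.08, 2.07], [-3.09, 3.09]. Speed limits (rad/s): [2.57, 2.57, 3.14, 3.14, 3.14, 3.14, 3.14].

INTERFACE

Orientations are given as a unit quaternion [x, y, z, w].
In Python, from station import sensors, imaging, env gives the robot as it stands. The module is installed in compiled form; this text tells all that it offers.
- The arm moves only by the tool move_arm, never from a script. Its argument "rows" is a list that holds one entry, the list of rows, each a list of 7 numbers: the turn, a rotation vector about the tool's x, y, z in rad, then the shift along the tool's x, y, z in cm, then the closure, from -1 (fully open) to 1 (shut). In form: [[[rx, ry, rz, x, y, z, claw], ...]]. A call has 1 to 20 rows; each row is the pose to reach, as a shift and turn from the pose commanded when the call began, along the tool's axes at that moment; what a row does not reach only later rows make up. A row lasts 1/10 s, in which the tool goes at most 50 mm and 8.59 degrees, less where a joint would pass 70% of its speed; a pose out of reach is approached as far as the arm can. A call with a gripper value outside its range is refused whole. The fingers move at their own pace and stop on an object; "grip_force" is the grip in N (left out, the last holds). Time passes only in rows, so rows that repeat a pose let the fingers close. It gives the time, the measured TCP pose, the force, the opening and the grip force at its end, in the units of the state.
- sensors.read_state(): the state, without advancing time (a new reading comes with each control period).
- imaging.get_image(name): name is "scene" or "top" or "wrist"; returns the picture (400x640x3 uint8, red, green, blue); there is no depth.
- imaging.camera_model(name): a dict with "camera_matrix" (3x3 intrinsics, pixels), "k1" (the pictures are not rectified: a ray, as slopes to the right and down, at radius r is drawn at 1 + k1 r^2 times it, then the intrinsics apply), "origin" and "attitude" of the camera in the world; the wrist camera has in their place "tool_from_camera" (4x4, takes a point from camera to tool coordinates, whose origin is the TCP and whose axes are the flange's). Camera axes: x right, y down, z forward; pixel columns grow to the right and rows downward; lengths in mm; the calibration is good to about 2 mm. A picture is of the moment at which its call begins: read the wrist's pose just before it. camera_model takes no time and is no camera call.
- env.finish_job(): hands the job in; it is judged then, once.
The state is a dict: "t": time; "joints": joint angles; "dq": joint speeds; "joint_torque": joint torques, N m; "tcp_pos": TCP position; "tool_rot": TCP orientation; "force": force on the tool from outside, world axes, zero at the start; "ft_torque": the same for the moment, N m; "gripper_width": finger opening in mm; "grip_force": force on a finger pad.
Only numpy, scipy, OpenCV 4.12 (cv2) and the standard library are available. Lean on these libraries where they do the work, as an engineer would, in place of code of your own. Each camera call takes 0.05 s, during which the arm holds its last target. There are 200 camera calls.

TASK

Close up the glue for the break: take the stopper that fits the white flask on the warmer (the middle-sized of the three) and set it gently into the flask's neck, fully home and upright, without taking the flask off its plate. Then turn the warmer's dial so that its pointer is at the long mark, and let go. Leave the other two stoppers standing where they are.

Things in the scene. Friction and masses are not known exactly. Their poses are not given: they have to be found in the camera images.
- stopper: The stopper to use: a tapered cork plug (22 mm diameter at the tip, 27.6 mm at the top, 28 mm long) under a flat round wooden cap of 44 mm diameter and 22 mm height; 50 mm tall in all. It starts upright on the table, plug down. Origin: centre of the plug's lower end; z runs up its axis through the cap.
- stopper_seat (a point): Centre of the underside of that stopper's cap (28 mm above its origin). It comes to the flask's mouth when the stopper is home, the cap lying on the rim.
- stopper_large: A too large stopper of the same make, to be left alone: plug 36 to 42 mm diameter, cap 60 mm diameter, 50 mm tall. Upright on the table. Origin: centre of the plug's lower end, z up.
- stopper_small: A too small stopper of the same make, to be left alone: plug 16 to 19 mm diameter, cap 29 mm diameter, 42 mm tall. Upright on the table. Origin: centre of the plug's lower end, z up.
- flask: White ceramic flask standing loose on the warmer's steel plate inside a low rim (6 mm high, 3 mm play): body 72 mm diameter and 42 mm high, then a shoulder up to a straight neck (from 68 mm up, outer diameter 39 mm), 120 mm tall in all. About 0.45 kg. Origin: centre of its underside, z up.
- flask_mouth (a point): Centre of the flask's mouth, level with the rim, 120 mm above the flask's origin. The bore is 31 mm in diameter, straight, 60 mm deep.
- plate (a point): Centre of the top of the warmer's steel plate, where the flask stands, 49 mm above the table; axes as the warmer's.
- warmer: Grey box-shaped glue warmer, fixed to the table: 170 mm (its x) by 300 mm (its y), top 45 mm above the table. Origin: centre of its underside. The plate's centre is at its y = +80 mm, the dial's axis at its y = -85 mm, both at x = 0.
- dial (a joint): Angle of the black dial on the warmer's top, rad: 0 with the pointer along the warmer's +x, growing clockwise seen from above; stops at 0 and 2.7. At 1.4 the pointer is at the long mark. Light friction, stays where left.
- dial_grip (a point): Point on the dial's axis at grip height, 26 mm above the dial's underside and 72 mm above the table. The grip is an upright bar across the dial, 42 mm long along this point's x, 14 mm thick along its y, its top 10 mm above this point and its foot 18 mm below it, on a disc of 48 mm diameter. The pointer looks along this point's -x; this point turns with the dial.
- dial_nose (a point): Tip of the dial's pointer: a small nose at the edge of the disc, with a white line, 34 mm from the dial's axis.
- mark (a point): Middle of the long mark: a flat black line 24 mm long and 4 mm wide on the warmer's top, pointing at the dial's axis and centred 48 mm from it (short 6 mm ticks stand along the rest of the scale).
Not all that is in view belongs to the job. Leave any red or turquoise look-alike of the stopper alone.

How it is judged:
By the outcome, as a careful person would: the job done as asked, in the order asked, and still so for the second after the job is handed in, with the robot touching nothing.
It also fails if it takes over 54 s, if anything falls off the work surface, if the arm or the gripper's body presses on something with over 40 N, if the wrist force passes 120 N, or if a joint passes its speed limit or range.

## Working session

There is one attempt and no reset: what is moved stays moved. The work goes in short steps, Python scripts to look and compute and a tool call to move; the robot and the scene stay as the last step left them, time stands still between calls to the robot, and variables do not carry over. Pictures are saved under pics/ and viewed, at most 10 in all, crops included, and the job is handed in when it is done.

Besides the shell and the picture viewer there is one more tool, called after ">>>" as name([rows], argument=value, ...), one row to a line, values as JSON. move_arm: Moves the arm, as the interface text tells. Its arguments: {"type":"object","properties":{"rows":{"type":"array","items":{"type":"array","items":{"type":"array","items":{"type":"number"}}}},"grip_force":{"type":"number"}},"required":["rows"]}

```bash
mkdir -p pics
python3 - <<'E'
from station import sensors, imaging
import cv2,numpy as np
s=sensors.read_state(); print({k:np.round(v,3).tolist() for k,v in s.items()})
for n in("scene","top"):
    cv2.imwrite(f"pics/{n}0.png",imaging.get_image(n)[:,:,::-1])
for n in("scene","top","wrist"): print(n,imaging.camera_model(n))
E
```

```text
{'t': 0.0, 'joints': [1.118, 0.592, 0.048, 1.61, -0.033, 0.943, -0.034], 'dq': [-0.0, 0.001, -0.0, 0.0, 0.002, -0.001, 0.0], 'joint_torque': [0.001, -54.869, 1.546, -19.812, 0.009, 0.009, 0.0], 'tcp_pos': [254.938, -677.778, 222.732], 'tool_rot': [0.984, 0.179, -0.0, -0.001], 'force': [-0.285, -0.035, -0.017], 'ft_torque': [0.082, 0.016, 0.002], 'grip_force': 0.0, 'gripper_width': 85.249}
scene {'camera_matrix': array([[387.04482194,   0.        , 323.89005437],
       [  0.        , 387.04482194, 202.24279031],
       [  0.        ,   0.        ,   1.        ]]), 'k1': -0.08991688935511302, 'origin': array([977.66524649, 491.25273553, 620.13667063]), 'attitude': array([ 0.33073876,  0.83163077, -0.4104561 , -0.17472242])}
top {'camera_matrix': array([[487.3029983 ,   0.        , 318.19947915],
       [  0.        , 487.3029983 , 195.23423953],
       [  0.        ,   0.        ,   1.        ]]), 'k1': -0.09797932999563953, 'origin': array([ 376.09264337,   21.21651443, 1217.92862436]), 'attitude': array([ 0.71008721, -0.70111107,  0.03927578, -0.05173818])}
wrist {'camera_matrix': array([[305.37973838,   0.        , 321.0022017 ],
       [  0.        , 305.37973838, 205.0645312 ],
       [  0.        ,   0.        ,   1.        ]]), 'k1': -0.04933233650838544, 'tool_from_camera': array([[ 8.33264425e-04, -9.52244150e-01, -3.05336511e-01,
         7.80307905e+01],
       [ 9.99999267e-01,  1.06162313e-03, -5.81851808e-04,
        -9.43190273e-01],
       [ 8.78217283e-04, -3.05335802e-01,  9.52244337e-01,
        -1.49452097e+02],
       [ 0.00000000e+00,  0.00000000e+00,  0.00000000e+00,
         1.00000000e+00]])}
```

View pics/scene0.png

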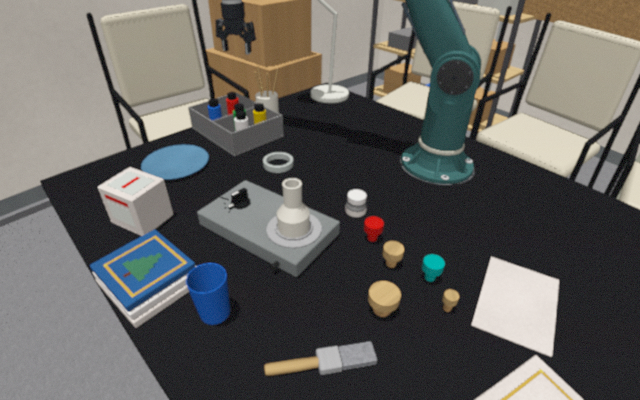

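View pics/top0.png

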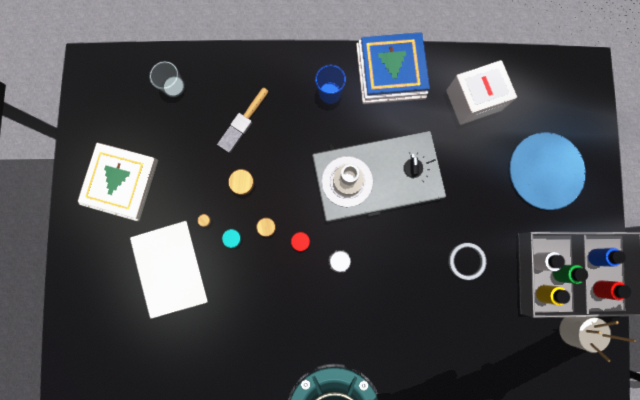

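Top view: middle stopper at (266,227), flask mouth at (348,175), dial at (413,165), pointer up. Scene view: stopper at (393,254), flask mouth at (292,185). Now I'll measure.

```bash
cat > h.py <<'E'
from station import sensors, imaging
import cv2,numpy as np
from scipy.spatial.transform import Rotation as R
def cam(n,s=None):
    m=imaging.camera_model(n)
    if n!="wrist": return m,R.from_quat(m["attitude"]).as_matrix(),np.array(m["origin"])
    T=m["tool_from_camera"]; Rt=R.from_quat(s["tool_rot"]).as_matrix()
    return m,Rt@T[:3,:3],Rt@T[:3,3]+s["tcp_pos"]
def ray(c,p):
    m,A,o=c
    K=m["camera_matrix"]; d=(np.array(p,float)-K[:2,2])/K[0,0]; u=d.copy()
    for _ in range(20): u=d/(1+m["k1"]*(u@u))
    return o,A@np.array([*u,1])
def plane(c,p,z):
    o,d=ray(c,p); return o+d*(z-o[2])/d[2]
def proj(c,P):
    m,A,o=c; q=A.T@(np.array(P,float)-o); u=q[:2]/q[2]
    return m["camera_matrix"][:2,2]+m["camera_matrix"][0,0]*u*(1+m["k1"]*(u@u))
def tri(c1,p1,c2,p2):
    M=0;b=0
    for c,p in((c1,p1),(c2,p2)):
        o,d=ray(c,p); d=d/np.linalg.norm(d); Q=np.eye(3)-np.outer(d,d); M=M+Q; b=b+Q@o
    return np.linalg.solve(M,b)
def blobs(mask,amin=20):
    cs,_=cv2.findContours(mask.astype(np.uint8),cv2.RETR_EXTERNAL,cv2.CHAIN_APPROX_NONE)
    return [(cv2.contourArea(c),cv2.minEnclosingCircle(c),c) for c in cs if cv2.contourArea(c)>amin]
E
python3 - <<'E'
from h import *
im=cv2.imread("pics/top0.png"); hsv=cv2.cvtColor(im,cv2.COLOR_BGR2HSV); c=cam("top")
m=cv2.inRange(hsv,(10,70,90),(25,255,255)); m[:150]=0; m[260:]=0; m[:,:180]=0; m[:,300:]=0
for a,(ctr,r),k in blobs(m):
    M=cv2.moments(k); g=(M['m10']/M['m00'],M['m01']/M['m00']); print("wood",np.round(g,1),round(r,1),plane(c,g,50).round(1))
print("mouth",plane(c,(349,174),120).round(1),"dial",plane(c,(413,167),82).round(1))
# warmer box
g=cv2.inRange(hsv,(0,0,70),(180,60,255)); g[:120]=0; g[225:]=0; g[:,:305]=0; g[:,450:]=0
a,_,k=max(blobs(g),key=lambda t:t[0]); r=cv2.minAreaRect(k); print(r,[plane(c,p,45).round(0).tolist() for p in cv2.boxPoints(r)])
cv2.imwrite("pics/c1.png",cv2.resize(im[125:225,305:450],None,fx=5,fy=5,interpolation=cv2.INTER_CUBIC))
E
```

```text
wood [265.5 226.7] 9.7 [449.5 168.6  50. ]
wood [203.3 220. ] 6.6 [463.6 320.7  50. ]
wood [240.5 181.3] 12.8 [559.4 232.9  50. ]
mouth [567.9 -28.1 120. ] dial [ 593.2 -181.5   82. ]
((376.8339538574219, 166.7723388671875), (86.697265625, 122.98047637939453), 78.34070587158203) [[673.0, 71.0, 45.0], [741.0, -229.0, 45.0], [528.0, -267.0, 45.0], [464.0, 25.0, 45.0]]
```

View pics/c1.png

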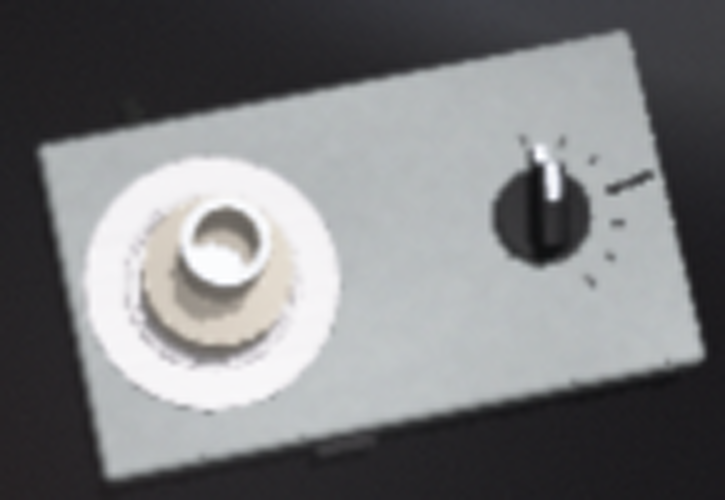

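Crop shows mouth centre at image (349.4,174.0), dial disc centre at (413.0,167.8), pointer up and long mark at (430.6,161.2). Moving over the stopper for a wrist look.

>>> move_arm([
  [[0, 0, -0.45, 28, -10.6, 0, -1], [0, 0, -0.45, 28, -10.6, 0, -1], [0, 0, -0.45, 28, -10.6, 0, -1], [0, 0, -0.45, 28, -10.6, 0, -1], [0, 0, -0.45, 28, -10.6, 0, -1], [0, 0, -0.8, 57.5, -29.4, 0, -1], [0, 0, -0.8, 57.5, -29.4, 0, -1], [0, 0, -0.8, 57.5, -29.4, 0, -1], [0, 0, -0.8, 57.5, -29.4, 0, -1], [0, 0, -0.8, 57.5, -29.4, 0, -1], [0, 0, -0.8, 57.5, -29.4, 0, -1], [0, 0, -1.21, 48, -72.3, 0, -1], [0, 0, -1.21, 48, -72.3, 0, -1], [0, 0, -1.21, 48, -72.3, 0, -1], [0, 0, -1.21, 48, -72.3, 0, -1], [0, 0, -1.21, 48, -72.3, 0, -1], [0, 0, -1.21, 48, -72.3, 0, -1], [0, 0, -1.21, 48, -72.3, 0, -1], [0, 0, -1.21, 48, -72.3, 0, -1], [0, 0, -1.21, 48, -72.3, 0, -1]],
], grip_force=30)

```text
t: 2.1
tcp_pos: [459.9, 140.9, 223.8]
tool_rot: [0.708, 0.707, -0.0, 0.0]
force: [0.7, 1.1, -0.8]
gripper_width: 85.4
grip_force: 0.0
```

Run:
```python
from h import *
imaging.get_image("wrist");imaging.get_image("wrist")
s=sensors.read_state(); im=imaging.get_image("wrist")[:,:,::-1].copy(); cv2.imwrite("pics/w1.png",im)
c=cam("wrist",s); hsv=cv2.cvtColor(im,cv2.COLOR_BGR2HSV)
print(s["tcp_pos"].round(1),s["tool_rot"].round(4))
print("pred",proj(c,(449.5,168.6,50)))
m=cv2.inRange(hsv,(10,70,90),(25,255,255))
for a,(ctr,r),k in blobs(m,100): print(a,np.round(ctr,1),round(r,1),plane(c,ctr,50).round(1))
```

```text
[457.9 147.1 224.3] [ 0.7028  0.7114  0.0011 -0.0015]
pred [313.98650841 164.51333079]
1285.5 [311.5 161.5] 21.0 [446.8 171.8  50. ]
1153.5 [582.9 128.9] 33.5 [737.7 212.7  50. ]
168.5 [418.2  99.8] 32.2 [554.6 236.5  50. ]
205.5 [326.8   7.3] 15.6 [460.5 318.4  50. ]
```

View pics/w1.png

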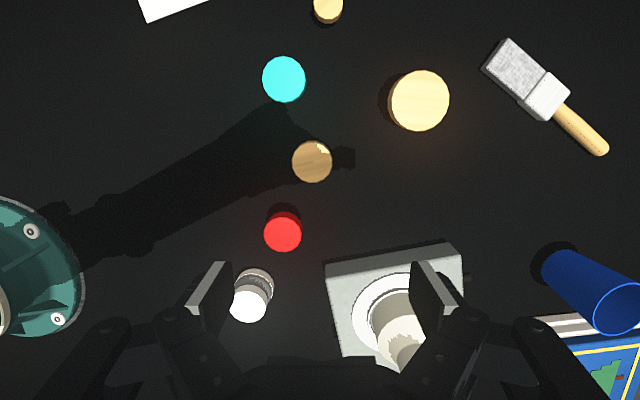

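Wrist view: stopper cap at (311,161), red one at (283,231), turquoise at (284,79); fingers clear. Moving closer.

>>> move_arm([
  [[0, 0, 0, 2.3, -1.0, 4, -1], [0, 0, 0, 2.3, -1.0, 9, -1], [0, 0, 0, 2.3, -1.0, 9, -1], [0, 0, 0, 2.3, -1.0, 9, -1], [0, 0, 0, 2.3, -1.0, 9, -1]],
])

```text
t: 2.75
tcp_pos: [452.9, 162.0, 135.7]
tool_rot: [0.708, 0.706, 0.001, 0.001]
force: [0.1, 0.1, 0.6]
gripper_width: 85.6
grip_force: 0.0
```

Run:
```python
from h import *
s=sensors.read_state(); im=imaging.get_image("wrist")[:,:,::-1].copy(); cv2.imwrite("pics/w2.png",im)
c=cam("wrist",s); hsv=cv2.cvtColor(im,cv2.COLOR_BGR2HSV)
print(s["tcp_pos"].round(1),s["tool_rot"].round(4),s["dq"].round(3))
m=cv2.inRange(hsv,(10,60,60),(25,255,255))
for a,(ctr,r),k in blobs(m,300): print(a,np.round(ctr,1),round(r,1),plane(c,ctr,50).round(1),cv2.boundingRect(k))
for z in(50,28): print([proj(c,(448+a,170+b,z)).round(0).tolist() for a,b in((22,0),(-22,0),(0,22),(0,-22))])
```

```text
[452.9 162.  135.7] [0.7082 0.706  0.0014 0.0009] [ 0.001 -0.019 -0.005 -0.007  0.002 -0.008 -0.006]
2360.0 [313.8 196. ] 28.6 [446.8 173.6  50. ] (287, 168, 54, 57)
424.5 [636.5 133.5] 19.7 [705.8 225.3  50. ] (619, 114, 21, 40)
1126.0 [457.8 120.6] 48.1 [555.8 232.4  50. ] (412, 74, 87, 95)
[[343.0, 200.0], [288.0, 200.0], [315.0, 173.0], [315.0, 226.0]]
[[341.0, 193.0], [290.0, 193.0], [315.0, 168.0], [316.0, 217.0]]
```

View pics/w2.png

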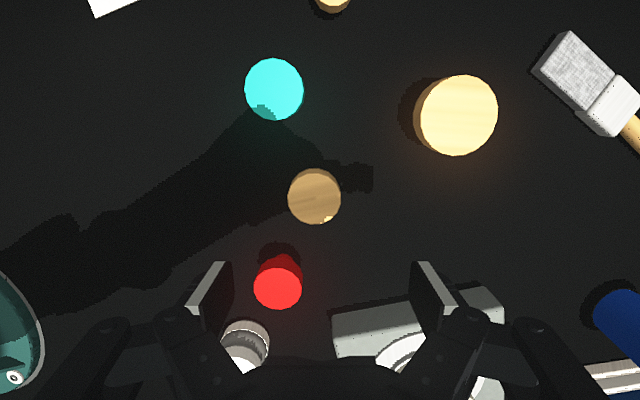

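Wrist view: cap at (314,196), matching a stopper at (447,170.5); red at (278,285) is clear of the finger line. Descending.

>>> move_arm([
  [[0, 0, 0, 0.85, -0.55, 3, -1], [0, 0, 0, 0.85, -0.55, 5, -1], [0, 0, 0, 0.85, -0.55, 7, -1], [0, 0, 0, 0.85, -0.55, 8, -1], [0, 0, 0, 0.85, -0.55, 9, -1], [0, 0, 0, 0.85, -0.55, 9, -1], [0, 0, 0, 0.85, -0.55, 9, -1], [0, 0, 0, 0.85, -0.55, 9, -1]],
])

```text
t: 3.6
tcp_pos: [446.2, 171.1, 44.6]
tool_rot: [0.708, 0.707, 0.001, 0.0]
force: [0.1, 0.6, 0.6]
gripper_width: 85.2
grip_force: 0.0
```

>>> move_arm([
  [[0, 0, 0, 0, 0.05, 0, -0.5], [0, 0, 0, 0, 0.05, 0, -0.2], [0, 0, 0, 0, 0.05, 0, -0.05], [0, 0, 0, 0, 0.05, 0, 0.1], [0, 0, 0, 0, 0.05, 0, 0.3], [0, 0, 0, 0, 0.05, 0, 1], [0, 0, 0, 0, 0.05, 0, 1], [0, 0, 0, 0, 0.05, 0, 1], [0, 0, 0, 0, 0.05, 0, 1]],
], grip_force=30)

```text
t: 4.5
tcp_pos: [446.1, 171.0, 43.9]
tool_rot: [0.707, 0.707, 0.0, -0.0]
force: [-0.2, 0.2, -0.2]
gripper_width: -0.1
grip_force: 0.0
```

Run:
```python
from h import *
s=sensors.read_state(); w=imaging.get_image("wrist")[:,:,::-1]; t=imaging.get_image("scene")[:,:,::-1]
print(s["gripper_width"],s["tcp_pos"])
cv2.imwrite("pics/b1.png",np.vstack([cv2.resize(w[100:400],(700,328)),cv2.resize(t[180:310,280:520],(480,260))[:, :].copy() if 0 else cv2.copyMakeBorder(cv2.resize(t[180:310,280:520],(480,260)),0,0,0,220,cv2.BORDER_CONSTANT)]))
```

```text
-0.11411120667186937 [446.11624739 171.01361166  43.8759608 ]
```

View pics/b1.png

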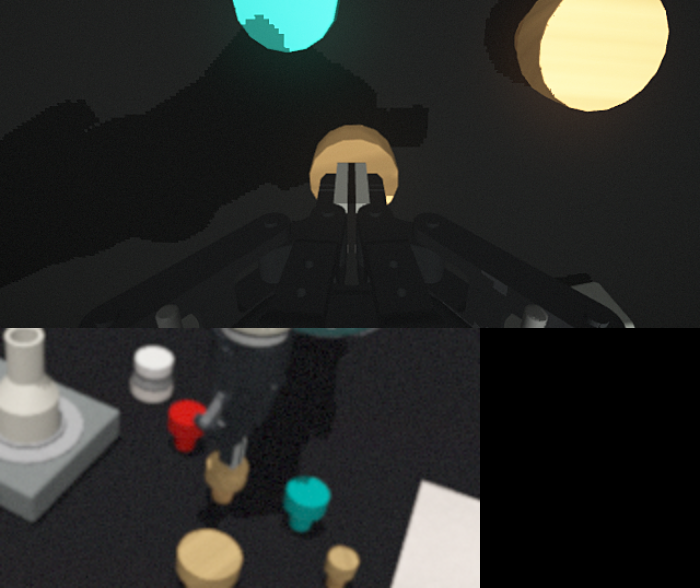

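Lower panel: fingers shut with their tips drawn over the cap; the upper panel also shows the stopper still standing, near (322,260) of the wrist image. I'll check the geometry by projection.

Run:
```python
from h import *
s=sensors.read_state(); w=imaging.get_image("wrist")[:,:,::-1]; cw=cam("wrist",s)
hsv=cv2.cvtColor(w,cv2.COLOR_BGR2HSV)
m=cv2.inRange(hsv,(10,60,60),(25,255,255))
for a,(ctr,r),k in blobs(m,300): print("w",a,cv2.boundingRect(k))
cs=cam("scene"); im=imaging.get_image("scene")[:,:,::-1]
for tag,i in(("now",im),("before",cv2.imread("pics/scene0.png"))):
    m=cv2.inRange(cv2.cvtColor(i,cv2.COLOR_BGR2HSV),(10,70,60),(25,255,255)); m[:220]=0
    for a,(ctr,r),k in blobs(m,60): print(tag,a,cv2.boundingRect(k))
for n,c in(("w",cw),("s",cs)):
    for z in(50,28):print(n,z,[proj(c,(447+a,170.5+b,z)).round(0).tolist() for a,b in((22,0),(-22,0),(0,22),(0,-22))])
    print("TCP",proj(c,s["tcp_pos"]),"tip",proj(c,s["tcp_pos"]-[0,0,25]),"tip if z=50",proj(c,[*s["tcp_pos"][:2],50]))
print(s["joints"].round(4))
```

```text
w 2978.5 (283, 214, 82, 74)
w 9097.0 (470, 77, 139, 125)
now 191.5 (501, 369, 72, 31)
now 677.5 (263, 356, 55, 20)
now 287.0 (442, 288, 18, 25)
now 930.0 (368, 280, 34, 37)
now 336.0 (382, 241, 23, 27)
now 2494.5 (104, 236, 82, 61)
before 188.0 (501, 371, 72, 29)
before 678.5 (263, 356, 55, 20)
before 291.5 (442, 288, 18, 25)
before 930.0 (368, 280, 34, 38)
before 446.0 (382, 240, 23, 28)
before 2495.5 (104, 236, 82, 61)
w 50 [[365.0, 266.0], [282.0, 266.0], [324.0, 227.0], [324.0, 301.0]]
w 28 [[360.0, 248.0], [286.0, 248.0], [323.0, 213.0], [323.0, 280.0]]
TCP [321.99569747 259.63084837] tip [321.86286393 240.62146254] tip if z=50 [322.03404298 265.12468627]
s 50 [[387.0, 253.0], [400.0, 243.0], [402.0, 253.0], [386.0, 242.0]]
s 28 [[386.0, 260.0], [398.0, 250.0], [400.0, 260.0], [384.0, 250.0]]
TCP [393.6149534  249.54808599] tip [392.12376385 257.81111776] tip if z=50 [393.98704873 247.4803637 ]
[-0.2998  0.6084 -0.2154  2.2661  0.4216  0.3031 -0.8829]
```

>>> move_arm([
  [[0, 0, 0, 0, 0, -2, 1], [0, 0, 0, 0, 0, -4, 1], [0, 0, 0, 0, 0, -5, 1], [0, 0, 0, 0, 0, -5, 1], [0, 0, 0, 0, 0, -5, 1], [0, 0, 0, 0, 0, -5, 1]],
])

```text
t: 5.3
tcp_pos: [445.6, 170.7, 93.2]
tool_rot: [0.707, 0.707, -0.001, -0.0]
force: [-0.3, 0.6, 0.1]
gripper_width: -0.3
grip_force: 0.0
```

Run:
```python
from h import *
s=sensors.read_state(); w=imaging.get_image("wrist")[:,:,::-1]; cw=cam("wrist",s); t=imaging.get_image("scene")[:,:,::-1]
print(s["tcp_pos"].round(1),s["gripper_width"],"tip",proj(cw,s["tcp_pos"]-[0,0,25]),"tip y+11",proj(cw,s["tcp_pos"]-[0,-11,25]))
cv2.imwrite("pics/b2.png",np.hstack([cv2.resize(w[180:340,240:400],(480,480)),cv2.resize(t[170:270,350:450],(300,300)).repeat(1,0) if 0 else cv2.copyMakeBorder(cv2.resize(t[170:270,350:450],(300,300)),0,180,0,0,cv2.BORDER_CONSTANT)]))
```

```text
[445.6 170.7  93.2] -0.27258872869190937 tip [321.91216998 240.59719616] tip y+11 [321.92679285 224.14369274]
```

View pics/b2.png

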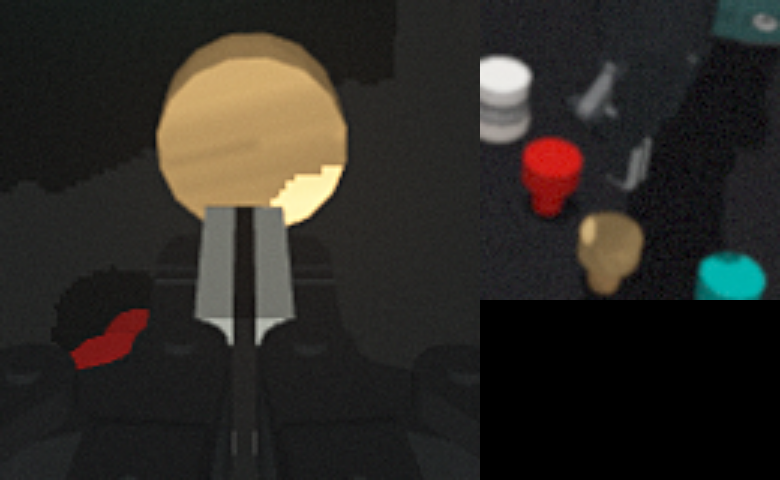

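Wrist crop: fingertip edge at (321.7,249), where the stated geometry would put it at row ~224–240. Scene crop: tip around (398,232.5). I'll triangulate the real tip.

Run:
```python
from h import *
s=sensors.read_state(); cw=cam("wrist",s); cs=cam("scene"); P=s["tcp_pos"]
print(P, "stated tip in scene", proj(cs,P-[0,0,25]),proj(cs,P-[0,-11,25]),proj(cs,P-[0,11,25]))
print("tri",tri(cw,(321.7,249),cs,(398,232.5))-P)
for z in(-25,-10,0,6,12): print(z,[proj(cw,P+[0,y,z]).round(0).tolist() for y in(11,-11)],[proj(cs,P+[0,y,z]).round(0).tolist() for y in(11,-11)])
for x in (-4,4): print(x, ray(cw,(321.7,249))[0].round(1))
```

```text
[445.59156152 170.7307271   93.17901949] stated tip in scene [395.1676001  241.03846968] [399.32550961 243.65240669] [391.06692564 238.46069257]
tri [0.01139594 4.70717273 0.41654094]
-25 [[322.0, 224.0], [322.0, 256.0]] [[399.0, 244.0], [391.0, 238.0]]
-10 [[322.0, 234.0], [322.0, 268.0]] [[400.0, 238.0], [392.0, 233.0]]
0 [[322.0, 241.0], [322.0, 277.0]] [[401.0, 235.0], [393.0, 230.0]]
6 [[322.0, 246.0], [322.0, 283.0]] [[401.0, 233.0], [393.0, 227.0]]
12 [[322.0, 251.0], [322.0, 289.0]] [[402.0, 230.0], [393.0, 225.0]]
-4 [445.2 250.  242.6]
4 [445.2 250.  242.6]
```

The open fingers in the earlier wrist picture (tips at (226,262) and (413,262), 85 mm apart) put the open tips ~25 mm behind the reported TCP. Shut, they are ~10 mm behind it. So the real fingers end ~35 mm short of the stated tip: they shut above the cap, and the stopper has not moved. I'll grasp lower by that amount, watching the force.

>>> move_arm([
  [[0, 0, 0, 0, 0.15, 0, -1], [0, 0, 0, 0, 0.15, 0, -1], [0, 0, 0, 0, 0.15, 0, -1], [0, 0, 0, 0, 0.15, 0, -1], [0, 0, 0, 0, 0.15, 0, -1], [0, 0, 0, 0, 0.15, 3, -1], [0, 0, 0, 0, 0.15, 5, -1], [0, 0, 0, 0, 0.15, 6.5, -1], [0, 0, 0, 0, 0.15, 7.5, -1], [0, 0, 0, 0, 0.15, 8.2, -1], [0, 0, 0, 0, 0.15, 8.2, -1], [0, 0, 0, 0, 0.15, 8.2, -1], [0, 0, 0, 0, 0.15, 8.2, -1]],
])

```text
t: 6.7
tcp_pos: [448.0, 171.1, 12.5]
tool_rot: [0.707, 0.707, 0.001, 0.0]
force: [0.4, 0.8, 0.0]
gripper_width: 85.6
grip_force: 0.0
```

>>> move_arm([
  [[0, 0, 0, 0, 0, 0.4, -0.5], [0, 0, 0, 0, 0, 0.4, -0.2], [0, 0, 0, 0, 0, 0.4, -0.05], [0, 0, 0, 0, 0, 0.4, 0.1], [0, 0, 0, 0, 0, 0.4, 0.3], [0, 0, 0, 0, 0, 0.4, 1], [0, 0, 0, 0, 0, 0.4, 1], [0, 0, 0, 0, 0, 0.4, 1]],
], grip_force=30)

```text
t: 7.5
tcp_pos: [447.7, 171.0, 8.1]
tool_rot: [0.707, 0.707, 0.0, 0.0]
force: [-0.7, -0.6, 5.9]
gripper_width: 43.1
grip_force: 30.5
```

>>> move_arm([
  [[0, 0, 0, 0, 0, -2, 1], [0, 0, 0, 0, 0, -6, 1], [0, 0, 0, 0, 0, -11, 1], [0, 0, 0, 0, 0, -16, 1], [0, 0, 0, 0, 0, -18, 1], [0, 0, 0, -4, 2, -18, 1], [0, 0, 0, -8, 5, -18, 1], [0, 0, 0, -12, 8, -18, 1], [0, 0, 0, -16, 10, -18, 1], [0, 0, 0, -20, 12, -18, 1], [0, 0, 0, -24, 12, -18, 1], [0, 0, 0, -26, 12, -18, 1], [0, 0, 0, -26, 12, -18, 1], [0, 0, 0, -26, 12, -18, 1], [0, 0, 0, -26, 12, -18, 1]],
])

```text
t: 9.0
tcp_pos: [567.2, -87.0, 187.7]
tool_rot: [0.707, 0.708, 0.0, -0.001]
force: [-0.2, 0.5, -0.3]
gripper_width: 42.8
grip_force: 30.8
```

Run:
```python
from h import *
s=sensors.read_state(); w=imaging.get_image("wrist")[:,:,::-1]; cv2.imwrite("pics/w3.png",w)
print({k:np.round(s[k],4).tolist() for k in("tcp_pos","tool_rot","gripper_width","force","dq")})
c=cam("wrist",s); print("pred mouth",proj(c,(568,-28,120)),"r",proj(c,(584,-28,120))-proj(c,(568,-28,120)))
```

```text
{'tcp_pos': [567.1938, -87.0215, 187.73], 'tool_rot': [0.7065, 0.7077, 0.0003, -0.0005], 'gripper_width': 42.8225, 'force': [-0.2286, 0.4851, -0.329], 'dq': [-0.0102, -0.0034, -0.0038, -0.0028, 0.0008, 0.0004, 0.001]}
pred mouth [323.14395211 137.85230048] r [22.86695955  0.08088622]
```

View pics/w3.png

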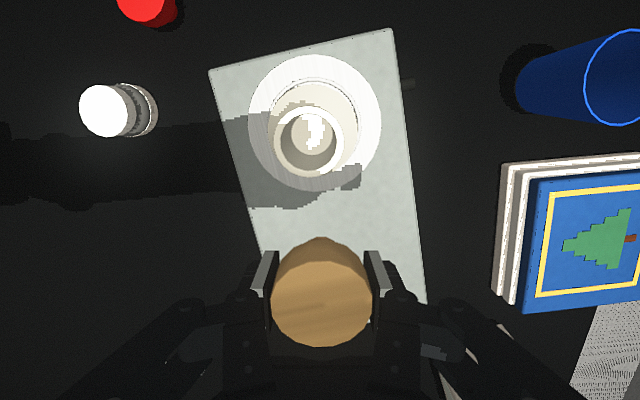

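Wrist view: stopper upright in the fingers at (320,295), mouth near (308,140). The mouth is really at z = 49+120 = 169, so I'll recompute with that.

Run:
```python
from h import *
s=sensors.read_state(); c=cam("wrist",s); im=cv2.imread("pics/w3.png")
g=cv2.cvtColor(im,cv2.COLOR_BGR2GRAY)[85:195,255:365]
for dp in(1,):
    for rr in((24,29),(30,40)):
        h=cv2.HoughCircles(cv2.GaussianBlur(g,(3,3),0),cv2.HOUGH_GRADIENT,dp,60,param1=80,param2=12,minRadius=rr[0],maxRadius=rr[1])
        if h is not None:
            q=h[0][0]; p=q[:2]+(255,85); print("hough",p,q[2],plane(c,p,169).round(1), "mm r",305.4*np.array([15.5,19.5])/((c[2][2]-169)))
ct=cam("top"); cs=cam("scene")
print("top",plane(ct,(349.4,174),169).round(1)); 
print("scene rim px from top",proj(cs,plane(ct,(349.4,174),169)))
# warmer frame from top crop corners
C=[plane(ct,(305+x/5-.4,125+y/5-.4),45)[:2] for x,y in((40,148),(626,32),(705,358),(108,478))]
print(np.round(C,0).tolist()); ctr=np.mean(C,0); ey=(C[0]+C[3]-C[1]-C[2]); ey/=np.linalg.norm(ey); ex=np.array([ey[1],-ey[0]])
print("ctr",ctr,"ex",ex,"plate",ctr+80*ey,"dial",ctr-85*ey, "dial seen",plane(ct,(413,167.8),55)[:2])
d=plane(ct,(413,167.8),53)[:2]; mk=plane(ct,(430.6,161.2),45)[:2]; v=mk-(ctr-85*ey); print("mark dir deg",np.degrees(np.arctan2(v[1],v[0])),np.linalg.norm(v),"ex deg",np.degrees(np.arctan2(ex[1],ex[0])), "mark from seen",np.degrees(np.arctan2(*(mk-d)[::-1])))
```

```text
hough [307.5 141.5] 28.4 [559.2 -25.4 169. ] mm r [28.11293702 35.3678885 ]
hough [307.5 141.5] 34.9 [559.2 -25.4 169. ] mm r [28.11293702 35.3678885 ]
top [559.4 -26.8 169. ]
scene rim px from top [291.7051616 182.8581814]
[[629.0, 58.0], [692.0, -231.0], [529.0, -267.0], [467.0, 23.0]]
ctr [ 579.36653385 -104.32031203] ex [0.97788091 0.20916244] plate [562.63353897 -26.08983918] dial [ 597.1453409  -187.44018943] dial seen [ 596.38814248 -186.3067151 ]
mark dir deg -67.68897022598388 47.873374696111235 ex deg 12.073273377407283 mark from seen -67.62407847957525
```

>>> move_arm([
  [[0, 0, 0, 2, -0.3, -0.5, 1], [0, 0, 0, 5, -0.8, -0.5, 1], [0, 0, 0, 6.2, -0.8, -0.5, 1], [0, 0, 0, 6.2, -0.8, -0.5, 1], [0, 0, 0, 6.2, -0.8, -0.3, 1], [0, 0, 0, 6.2, -0.8, 0, 1], [0, 0, 0, 6.2, -0.8, 0, 1], [0, 0, 0, 6.2, -0.8, 0, 1]],
])

```text
t: 9.85
tcp_pos: [559.3, -28.3, 187.5]
tool_rot: [0.708, 0.706, -0.0, -0.0]
force: [-0.3, -0.4, -0.7]
gripper_width: 42.9
grip_force: 30.8
```

Run:
```python
from h import *
s=sensors.read_state(); w=imaging.get_image("wrist")[:,:,::-1]; t=imaging.get_image("scene")[:,:,::-1]; c=cam("wrist",s)
print(s["tcp_pos"].round(1))
hsv=cv2.cvtColor(w,cv2.COLOR_BGR2HSV); m=cv2.inRange(hsv,(10,60,40),(25,255,255))
a,_,k=max(blobs(m,300),key=lambda q:q[0]); print(a,cv2.boundingRect(k))
P=s["tcp_pos"]
print([proj(c,P+[a,b-.5,42]).round(0).tolist() for a,b in((22,0),(-22,0),(0,-22))],proj(c,P+[0,21.5,20]).round(0))
cv2.imwrite("pics/b3.png",cv2.resize(t[120:260,220:370],(750,600-0)[:2] if 0 else (640,597)))
```

```text
[559.3 -28.3 187.5]
8706.5 (269, 237, 104, 110)
[[375.0, 308.0], [270.0, 308.0], [322.0, 350.0]] [322. 238.]
```

View pics/b3.png

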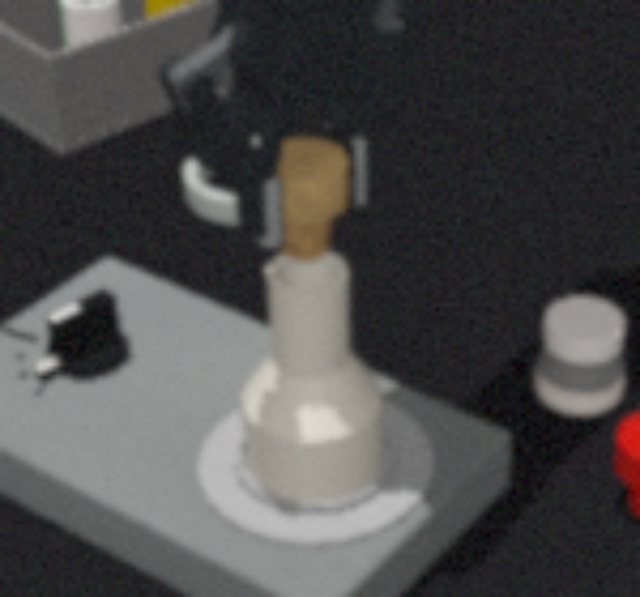

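Scene crop: stopper is upright just above the neck. A correction of +2.5 mm in y, then a gentle descent.

>>> move_arm([
  [[0, 0, 0, 0.25, 0.05, 0, 1], [0, 0, 0, 0.25, 0.05, 0, 1], [0, 0, 0, 0.25, 0.05, 0.3, 1], [0, 0, 0, 0.25, 0.05, 0.6, 1], [0, 0, 0, 0.25, 0.05, 0.9, 1], [0, 0, 0, 0.25, 0.05, 1.2, 1], [0, 0, 0, 0.25, 0.05, 1.5, 1], [0, 0, 0, 0.25, 0.05, 1.8, 1], [0, 0, 0, 0.25, 0.05, 2.0, 1], [0, 0, 0, 0.25, 0.05, 2.0, 1]],
])

```text
t: 10.95
tcp_pos: [559.7, -24.7, 167.5]
tool_rot: [0.707, 0.707, -0.0, -0.0]
force: [0.3, 0.2, -0.7]
gripper_width: 43.0
grip_force: 30.8
```

>>> move_arm([
  [[0, 0, 0, -0.05, 0, 0.3, 1], [0, 0, 0, -0.05, 0, 0.6, 1], [0, 0, 0, -0.05, 0, 0.8, 1], [0, 0, 0, -0.05, 0, 1.0, 1], [0, 0, 0, -0.05, 0, 1.2, 1], [0, 0, 0, -0.05, 0, 1.4, 1], [0, 0, 0, -0.05, 0, 1.4, 1]],
])

```text
t: 11.65
tcp_pos: [559.7, -25.2, 153.6]
tool_rot: [0.707, 0.707, -0.0, -0.0]
force: [-0.5, -0.5, -0.8]
gripper_width: 43.2
grip_force: 30.8
```

>>> move_arm([
  [[0, 0, 0, 0, 0, 0.1, 1], [0, 0, 0, 0, 0, 0.2, 1], [0, 0, 0, 0, 0, 0.3, 1], [0, 0, 0, 0, 0, 0.4, 1], [0, 0, 0, 0, 0, 0.45, 1], [0, 0, 0, 0, 0, 0.45, 1], [0, 0, 0, 0, 0, 0.45, 1]],
])

```text
t: 12.35
tcp_pos: [559.9, -25.1, 149.4]
tool_rot: [0.707, 0.707, -0.0, -0.0]
force: [0.4, 1.1, -0.0]
gripper_width: 42.6
grip_force: 30.8
```

>>> move_arm([
  [[0, 0, 0, 0, 0, 0.05, 1], [0, 0, 0, 0, 0, 0.1, 1], [0, 0, 0, 0, 0, 0.15, 1], [0, 0, 0, 0, 0, 0.15, 1], [0, 0, 0, 0, 0, 0.15, 1]],
])

```text
t: 12.85
tcp_pos: [560.3, -25.1, 149.1]
tool_rot: [0.707, 0.707, 0.0, 0.001]
force: [-2.8, -0.9, 7.5]
gripper_width: 43.1
grip_force: 31.6
```

Contact (7.5 N) at the expected home height. Releasing, then rising.

>>> move_arm([
  [[0, 0, 0, 0, 0, 0.1, -0.1], [0, 0, 0, 0, 0, 0.1, -0.2], [0, 0, 0, 0, 0, 0.1, -0.4], [0, 0, 0, 0, 0, 0.1, -0.7], [0, 0, 0, 0, 0, 0.1, -1], [0, 0, 0, 0, 0, 0.1, -1], [0, 0, 0, 0, 0, 0, -1], [0, 0, 0, 0, 0, -1, -1], [0, 0, 0, 0, 0, -3, -1], [0, 0, 0, 0, 0, -6, -1], [0, 0, 0, 0, 0, -9, -1], [0, 0, 0, 0, 0, -9, -1], [0, 0, 0, 0, 0, -9, -1]],
])

```text
t: 14.15
tcp_pos: [560.4, -25.1, 239.2]
tool_rot: [0.707, 0.707, 0.001, 0.001]
force: [0.2, -0.3, 0.0]
gripper_width: 85.6
grip_force: 0.0
```

Run:
```python
from h import *
s=sensors.read_state(); w=imaging.get_image("wrist")[:,:,::-1]; t=imaging.get_image("scene")[:,:,::-1]; c=cam("wrist",s)
print(s["tcp_pos"].round(1),s["joints"].round(3))
hsv=cv2.cvtColor(w,cv2.COLOR_BGR2HSV); m=cv2.inRange(hsv,(10,60,40),(25,255,255))
for a,_,k in blobs(m,300): print(a,cv2.boundingRect(k))
print([proj(c,(559.3+a,-25.5+b,191)).round(0).tolist() for a,b in((22,0),(-22,0),(0,22),(0,-22))])
A=cv2.resize(t[140:270,190:350],(480,390)); B=cv2.resize(w[150:400,220:420],(312,390))
cv2.imwrite("pics/b4.png",np.hstack([A,B]))
```

```text
[560.4 -25.1 239.2] [ 0.283  0.393 -0.42   1.956  0.213  0.833 -0.253]
2767.0 (291, 190, 61, 63)
[[352.0, 227.0], [288.0, 227.0], [320.0, 197.0], [320.0, 256.0]]
```

View pics/b4.png

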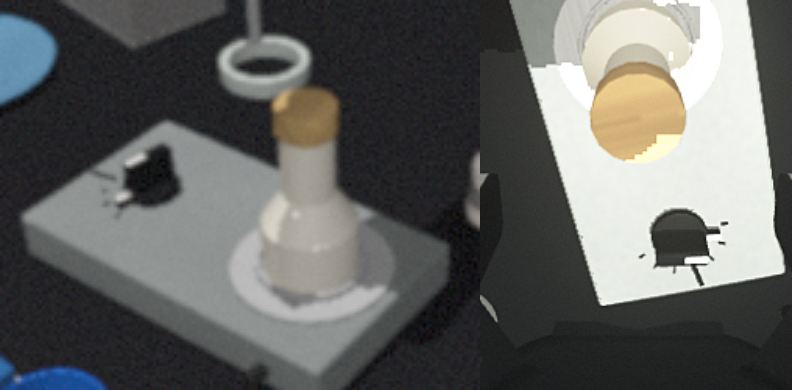

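Both views (10th and last picture): stopper is home and upright, cap on the rim at (640,115) in the right panel; flask still on its plate; dial pointer short of the long mark. Next is the dial: swing over it with the pads across the bar.

>>> move_arm([
  [[0, 0, -0.14, -2, 0.5, -0.5, -1], [0, 0, -0.28, -5, 1, -0.5, -1], [0, 0, -0.42, -8, 2, -0.5, -1], [0, 0, -0.56, -11, 3, -0.5, -1], [0, 0, -0.7, -14, 3.7, -0.5, -1], [0, 0, -0.84, -16.2, 3.7, 0, -1], [0, 0, -0.98, -16.2, 3.7, 0, -1], [0, 0, -1.12, -16.2, 3.7, 0, -1], [0, 0, -1.26, -16.2, 3.7, 0, -1], [0, 0, -1.4, -16.2, 3.7, 0, -1], [0, 0, -1.54, -16.2, 3.7, 0, -1], [0, 0, -1.66, -16.2, 3.7, 0, -1], [0, 0, -1.66, -16.2, 3.7, 0, -1], [0, 0, -1.66, -16.2, 3.7, 0, -1], [0, 0, -1.66, -16.2, 3.7, 0, -1]],
])

```text
t: 15.75
tcp_pos: [596.4, -187.1, 237.3]
tool_rot: [-0.043, 0.999, 0.0, -0.0]
force: [0.2, -0.2, 0.4]
gripper_width: 85.5
grip_force: 0.0
```

```bash
cat > dial.py <<'E'
from h import *
def look(n):
    s=sensors.read_state(); im=imaging.get_image(n)[:,:,::-1].copy(); c=cam(n,s)
    # rectify a 0.5 mm/px world map (rows: -x, cols: -y) at height z around the dial
    def rect(z,half=75):
        v,u=np.mgrid[half:-half:-0.5,half:-half:-0.5]
        P=np.stack([597+v,-187+u,np.full_like(u,z)],-1).reshape(-1,3); m,A,o=c
        q=(P-o)@A; w=q[:,:2]/q[:,2:]; w=m["camera_matrix"][:2,2]+m["camera_matrix"][0,0]*w*(1+m["k1"]*(w**2).sum(1,keepdims=True))
        w=w.astype(np.float32).reshape(*u.shape,2); return cv2.remap(im,w[...,0],w[...,1],cv2.INTER_LINEAR)
    return s,c,rect
def xy(p): return np.array([597+75-p[1]*.5,-187+75-p[0]*.5])
E
python3 - <<'E'
from dial import *
s,c,rect=look("wrist"); print(s["tcp_pos"].round(1),s["tool_rot"].round(4),s["joints"].round(2))
a=rect(45); cv2.imwrite("pics/d45.png",a); b=rect(54); g=cv2.cvtColor(b,cv2.COLOR_BGR2GRAY)
for n,im in((45,a),(54,b)):
    g=cv2.cvtColor(im,cv2.COLOR_BGR2GRAY); print(n,"gray pct",np.percentile(g,[5,50,95]))
    for ar,(ctr,r),k in blobs(g<60,15): 
        M=cv2.moments(k); q=(M['m10']/M['m00'],M['m01']/M['m00']); print(" dark",ar,xy(q).round(1),round(r*.5,1),[xy(p).round(0).tolist() for p in cv2.boxPoints(cv2.minAreaRect(k))] if ar<6000 else '')
g=cv2.cvtColor(a,cv2.COLOR_BGR2GRAY)[::4,::4]
for r in g[10:66,10:66]: print(''.join(' .:-=+*#%@'[min(9,v//26)] for v in r))
E
```

```text
[ 596.4 -187.1  237.3] [-4.330e-02  9.991e-01  1.000e-04 -5.000e-04] [ 0.78  0.56 -0.8   1.81  0.48  0.98  1.44]
45 gray pct [ 44. 216. 230.]
 dark 15.5 [ 575.2 -219.6] 2.2 [[576.0, -218.0], [577.0, -218.0], [575.0, -222.0], [574.0, -221.0]]
 dark 4104.0 [ 590.  -182.5] 26.9 [[612.0, -152.0], [629.0, -188.0], [581.0, -211.0], [564.0, -174.0]]
 dark 6335.0 [ 631.3 -252.8] 63.1 
 dark 466.0 [ 669.7 -123.1] 17.4 [[672.0, -112.0], [672.0, -146.0], [665.0, -146.0], [665.0, -112.0]]
54 gray pct [ 44. 214. 230.]
 dark 3863.0 [ 588.  -182.8] 26.3 [[610.0, -153.0], [626.0, -188.0], [579.0, -210.0], [562.0, -175.0]]
 dark 7339.5 [ 628.2 -252.2] 68.2 
 dark 1219.5 [ 668.2 -129.8] 27.6 [[672.0, -112.0], [672.0, -166.0], [660.0, -166.0], [660.0, -112.0]]
%%%%%%%%%%%%%%%%%%%%%%%%%%%%%%%%%%%%%%%%%%%%%%%%%%%%%*..
%%%%%%%%%%%%%%%%%%%%%%%%%%%%%%%%%%%%%%%%%%%%%%%%%%%%%*..
%%%%%%%%%%%%%%%%%%%%%%%%%%%%%%%%%%%%%%%%%%%%%%%%%%%%%#-.
%%%%%%%%%%%%%%%%%%%%%%%%%%%%%%%%%%%%%%%%%%%%%%%%%%%%%%+.
%%%%%%%%%%%%%%%%%%%%%%%%%%%%%%%%%%%%%%%%%%%%%%%%%%%%%%+.
%%%%%%%%%%%%%%%%%%%%%%%%%%%%%%%%%%%%%%%%%%%%%%%%%%%%%%*.
%%%%%%
[... 2143 characters left out ...]
===============#
======================================:-================
=======================================.-===============
======+===============================================*#
========+================================*+==========+#%
========================================+@%%%====+*==%%%
=========================================@%%%%-==*@%%%%%
=====================================++*%%%%%%%%%%%%%%%%
===================================-%@%%%%%%%%%%%%%%%%%%
==================================*%%%%%%%%%%%%%%%%%%%%%
==================================%%%%%%%%%%%%%%%%%%%%%%
==================================%%%%%%%%%%%%%%%%%%%%%%
==================================%%%%%%%%%%%%%%%%%%%%%%
```

Run:
```python
from dial import *
s,c,rect=look("wrist")
for z in(54,82):
    im=rect(z); hsv=cv2.cvtColor(im,cv2.COLOR_BGR2HSV); g=cv2.cvtColor(im,cv2.COLOR_BGR2GRAY)
    m=((g>237)).astype(np.uint8); m[:,:80]=0; m[:,140:]=0; 
    for ar,_,k in blobs(m,30):
        q=np.argwhere(cv2.drawContours(np.zeros_like(m),[k],-1,1,-1))[:,::-1]; P=np.array([xy(t) for t in q]); ctr=P.mean(0); u,S,vt=np.linalg.svd(P-ctr,full_matrices=False); d=vt[0]*np.sign(vt[0,0])
        print(z,"white",ar,ctr.round(1),"deg",np.degrees(np.arctan2(d[1],d[0])).round(1),"x",P[:,0].min(),P[:,0].max(),"sd",(S/np.sqrt(len(P))).round(1))
    h=cv2.HoughCircles(cv2.GaussianBlur(g,(5,5),0),cv2.HOUGH_GRADIENT,1,100,param1=80,param2=10,minRadius=44,maxRadius=52)
    if h is not None: print(z,"disc",xy(h[0][0][:2]),h[0][0][2]*.5)
im=rect(45); g=cv2.cvtColor(im,cv2.COLOR_BGR2GRAY)
m=(g<120).astype(np.uint8); m[:100]=m[:100]; r0=np.zeros_like(m); r0[70:140,208:262]=m[70:140,208:262]
for ar,_,k in blobs(r0,15):
    M=cv2.moments(k); (vx,vy,_,_)=cv2.fitLine(k,2,0,.01,.01).ravel(); print("mark",ar,xy((M['m10']/M['m00'],M['m01']/M['m00'])).round(1),"deg",np.degrees(np.arctan2(-vx,-vy)).round(1))
```

```text
54 disc [ 593.75 -185.25] 23.9
82 disc [ 587.75 -187.25] 22.35
mark 275.5 [ 612.1 -230.2] deg -68.0
```

Run:
```python
from dial import *
s,c,rect=look("wrist"); g=cv2.cvtColor(rect(82),cv2.COLOR_BGR2GRAY)
print(s["tcp_pos"].round(1))
pts=[]
for r in range(100,170,4):
    row=g[r,80:130]; w=np.where(row>190)[0]+80; 
    d=np.where(row<50)[0]+80
    print(round(xy((0,r))[0],1),"white y",(xy((w.min(),0))[1],xy((w.max(),0))[1],len(w)) if len(w) else None)
```

```text
[ 596.7 -187.1  237.7]
622.0 white y (np.float64(-152.0), np.float64(-176.5), 50)
620.0 white y (np.float64(-152.0), np.float64(-176.5), 50)
618.0 white y (np.float64(-152.0), np.float64(-176.5), 50)
616.0 white y (np.float64(-152.0), np.float64(-176.5), 50)
614.0 white y (np.float64(-152.0), np.float64(-176.5), 50)
612.0 white y (np.float64(-152.0), np.float64(-176.5), 50)
610.0 white y (np.float64(-152.0), np.float64(-176.5), 50)
608.0 white y (np.float64(-152.0), np.float64(-176.5), 50)
606.0 white y (np.float64(-152.0), np.float64(-174.0), 45)
604.0 white y (np.float64(-152.0), np.float64(-171.5), 40)
602.0 white y (np.float64(-152.0), np.float64(-169.5), 36)
600.0 white y (np.float64(-152.0), np.float64(-168.0), 33)
598.0 white y (np.float64(-152.0), np.float64(-167.0), 31)
596.0 white y (np.float64(-152.0), np.float64(-166.0), 29)
594.0 white y (np.float64(-152.0), np.float64(-165.0), 27)
592.0 white y (np.float64(-152.0), np.float64(-164.5), 26)
590.0 white y (np.float64(-152.0), np.float64(-164.5), 26)
588.0 white y (np.float64(-152.0), np.float64(-162.0), 21)
```

Run:
```python
from dial import *
s,c,rect=look("wrist")
for z,lo,hi in((82,597,613),(54,616,632)):
    g=cv2.cvtColor(rect(z),cv2.COLOR_BGR2GRAY); P=[]
    for r in range(0,300):
        x=xy((0,r))[0]
        if lo<=x<=hi:
            w=np.where(g[r,134:158]>(150 if z==82 else 234))[0]+134
            if 3<len(w)<18: P.append((x,-112-w.mean()*.5,len(w)*.5))
    P=np.array(P)
    if len(P)>3:
        f=np.polyfit(P[:,0],P[:,1],1); print(z,len(P),"deg",np.degrees(np.arctan(f[0])).round(1),"y at axis",np.polyval(f,594.2).round(1),P[::5].round(1).tolist())
```

```text
82 33 deg 1.3 y at axis -185.5 [[613.0, -184.6, 7.0], [610.5, -185.2, 6.0], [608.0, -185.2, 6.0], [605.5, -185.2, 6.0], [603.0, -185.2, 6.0], [600.5, -185.2, 6.0], [598.0, -185.5, 6.5]]
54 27 deg -0.6 y at axis -184.1 [[629.0, -185.5, 2.5], [626.5, -184.2, 5.0], [624.0, -184.5, 5.5], [621.5, -184.2, 6.0], [619.0, -184.2, 6.0], [616.5, -184.2, 5.0]]
```

>>> move_arm([
  [[0, 0, 0.05, 0.24, 0.17, 3, -1], [0, 0, 0.05, 0.24, 0.17, 7, -1], [0, 0, 0.05, 0.24, 0.17, 11, -1], [0, 0, 0.05, 0.24, 0.17, 14, -1], [0, 0, 0.05, 0.24, 0.17, 16, -1], [0, 0, 0.05, 0.24, 0.17, 16, -1], [0, 0, 0.05, 0.24, 0.17, 16, -1], [0, 0, 0.05, 0.24, 0.17, 16, -1]],
])

```text
t: 16.75
tcp_pos: [595.6, -185.7, 79.5]
tool_rot: [-0.019, 1.0, -0.0, 0.001]
force: [0.9, 0.2, 0.2]
gripper_width: 85.4
grip_force: 0.0
```

>>> move_arm([
  [[0, 0, 0, 0.12, 0, 1, -1], [0, 0, 0, 0.12, 0, 2, -1], [0, 0, 0, 0.12, 0, 2.7, -1], [0, 0, 0, 0.12, 0, 2.7, -1], [0, 0, 0, 0.12, 0, 2.7, -0.5], [0, 0, 0, 0.12, 0, 2.7, 0], [0, 0, 0, 0.12, 0, 2.7, 0.3], [0, 0, 0, 0.12, 0, 2.7, 0.5], [0, 0, 0, 0.12, 0, 2.7, 0.7], [0, 0, 0, 0.12, 0, 2.7, 1], [0, 0, 0, 0.12, 0, 2.7, 1], [0, 0, 0, 0.12, 0, 2.7, 1]],
], grip_force=20)

```text
t: 17.95
tcp_pos: [593.2, -186.8, 51.2]
tool_rot: [-0.019, 1.0, -0.001, 0.0]
force: [-1.0, -2.9, 3.8]
gripper_width: 13.4
grip_force: 21.0
```

>>> move_arm([
  [[0, 0, 0.1, 0, 0, 0, 1], [0, 0, 0.2, 0, 0, 0, 1], [0, 0, 0.3, 0, 0, 0, 1], [0, 0, 0.4, 0, 0, 0, 1], [0, 0, 0.5, 0, 0, 0, 1], [0, 0, 0.6, 0, 0, 0, 1], [0, 0, 0.7, 0, 0, 0, 1], [0, 0, 0.8, 0, 0, 0, 1], [0, 0, 0.9, 0, 0, 0, 1], [0, 0, 1.0, 0, 0, 0, 1], [0, 0, 1.1, 0, 0, 0, 1], [0, 0, 1.18, 0, 0, 0, 1], [0, 0, 1.225, 0, 0, 0, 1], [0, 0, 1.225, 0, 0, 0, 1], [0, 0, 1.225, 0, 0, 0, 1], [0, 0, 1.225, 0, 0, 0, 1]],
])

```text
t: 19.55
tcp_pos: [594.4, -185.0, 51.2]
tool_rot: [0.559, 0.829, 0.001, 0.001]
force: [1.6, 0.4, 2.9]
gripper_width: 13.6
grip_force: 20.8
```

>>> move_arm([
  [[0, 0, 0, 0, 0, 0, 0.6], [0, 0, 0, 0, 0, 0, 0.3], [0, 0, 0, 0, 0, 0, -0.3], [0, 0, 0, 0, 0, 0, -1], [0, 0, 0, 0, 0, 0, -1], [0, 0, 0, 0, 0, 0, -1], [0, 0, 0, 0, 0, -2, -1], [0, 0, 0, 0, 0, -6, -1], [0, 0, 0, 0, 0, -11, -1], [0, 0, 0, 0, 0, -16, -1], [0, 0, 0, 0, 0, -18, -1], [0, 0, 0, 0, 0, -18, -1], [0, 0, 0, 0, 0, -18, -1], [0, 0, 0, 0, 0, -18, -1]],
])

```text
t: 20.95
tcp_pos: [591.6, -185.7, 229.2]
tool_rot: [0.559, 0.829, -0.001, -0.002]
force: [0.8, 0.5, 0.6]
gripper_width: 85.4
grip_force: 0.0
```

Run:
```python
from dial import *
s,c,rect=look("wrist"); print(s["tcp_pos"].round(1),c[2].round(0),s["gripper_width"].round(1))
for z in(82,50):
    g=cv2.cvtColor(rect(z),cv2.COLOR_BGR2GRAY)
    # rotate so that the mark direction (-68 deg from axis) points up; axis at (594.2,-185.6)
    px=((-112+185.6)*2,(672-594.2)*2)
    M=cv2.getRotationMatrix2D(px,68.0,1); r=cv2.warpAffine(g,M,(300,300)); cx,cy=map(round,px)
    q=r[cy-130:cy+40:(4),cx-44:cx+45:2]
    print(z,"centre col",22)
    for k,l in enumerate(q): print("%4d "%((130-4*k)//2)+''.join(' .:-=+*#%@'[min(9,v//26)] for v in l))
```

```text
Traceback (most recent call last):
AttributeError: 'float' object has no attribute 'round'
```

Run:
```python
from dial import *
s,c,rect=look("wrist"); print(s["tcp_pos"].round(1),c[2].round(0))
for z in(82,50):
    g=cv2.cvtColor(rect(z),cv2.COLOR_BGR2GRAY)
    px=((-112+185.6)*2,(672-594.2)*2)
    M=cv2.getRotationMatrix2D(px,68.0,1); r=cv2.warpAffine(g,M,(300,300)); cx,cy=map(round,px)
    q=r[cy-130:cy+40:4,cx-44:cx+45:2]
    print(z,"centre col",22)
    for k,l in enumerate(q): print("%4d "%((130-4*k)//2)+''.join(' .:-=+*#%@'[min(9,v//26)] for v in l))
```

```text
[ 591.6 -185.6  229. ] [ 562. -112.  379.]
82 centre col 22
  65 .............................................
  63 .............................................
  61 .............................................
  59 .............................................
  57 .............................................
  55 .............................................
  53 :::..........................................
  51 %#***++====:.................................
  49 %%%%%%%%%%%%###**+===--::....................
  47 %%%%%%%%%%%%%%%%%%%%%%%####*++==--:::........
  45 %%%%%%%%%%%%%%%%%%%%#**+#%%%%%%%%%###***+==--
  43 %%%%%%%%%%%%%%%%%%%%#=.:*%%%%%%%%%%%%%%%%%%%%
  41 %%%%%%%%%%%%%%%%%%%%#=.:+#%%%%%%%%%%%%%%%%%%%
  39 %%%%%%%%%%%%%%%%%%%%*-.:*%%%%%%%%%%%%%%%%%%%%
  37 %%%%%%%%%%%%%%%%%%%%#=::=#%%%%%%%%%%%%%%%%%%%
  35 %%%%%%%%%%%%%%%%%%%%#=.:+%%%%%%%%%%%%%%%%%%%%
  33 %%%%%%%%%%%%%%%%%%%%#=.:*%%%%%%%%%%%%%%%%%%%%
  31 %%%%%%%%%%%%%%%%%%%%#=::-#%%%%%%%%%%%%%%%%%%%
  29 %%%%%%%%%%%%%%%%%%%%*:::*%%%%%%%%%%%%%%%%%%%%
  27 %%%%%%%%%%%%%%%%%%%%*-..=#%%%%%%%%%%%%%%%%%%%
  25 %%%%%#+*#%%%%%%
[... 2662 characters left out ...]
:::::::.::::::::........:::::::::::::
   5 :::::::::::::::.:::::::........::::::::::::::
   3 ::-::::::::::::.::::...........:::::::::.....
   1 ::::-:::::---::.:::.............:::::........
  -1 ::::-:::-::---:..::..........................
  -3 :::-----------:..............................
  -5 ::------------:..............................
  -7 -::-----------:.............................:
  -9 *::-----------:.............................-
 -11 %+...:::..::...............................:=
 -13 @%+:.....................................:-==
 -15 *#%#=...................................-====
 -17 ==++=-:...............................:-=====
 -19 ========-..........................:-========
```

The pointer lines up with the long mark to within about 1°. The gripper is open and clear, so I'm handing in.

```bash
python3 -c "
from station import env
print(env.finish_job())"
```

```text
the job is handed in; nothing more can be done
None
```

The stopper is home and upright in the flask's neck, the flask is still on its plate, the dial's pointer is at the long mark to within about 1°, and the other two stoppers were never touched; the job is handed in.

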